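# Match the loose mould half to its hinge and hold it for the pin

### The arm

A 7-joint arm with a two-finger parallel gripper is mounted at the origin on the work surface. World frame = base frame: x ahead of the robot, y to its left, z up, the work surface at z = 0. Lengths are in m, angles in rad, forces in N, time in s.
With the tool pointing down it reaches from about 0.4 to 0.9 m from the base axis. Payload 5.6 kg.
Tool frame: the origin (TCP) lies at the very end of the fingers, on their centre line; the grasp point (between the pads) lies 19 mm behind it; z points along the fingers, y is the direction in which the jaws open and shut (so a half turn about z gives the same grasp; the last joint's range is limited). The gripper opens to 92 mm and grips with 3 to 60 N. Pads are 20 mm wide; open, the fingers measure 128 mm over their backs; the gripper's body (75 mm by 189 mm) begins 69 mm behind the grasp point.
Start: joints at [-1.199, 0.468, -0.012, 1.603, 0.006, 1.071, -0.056], TCP at [0.262, 0.595, 0.215] pointing down, gripper open.
Joint ranges: [-2.53, 2.53], [-0.31, 2.02], [-1.57, 1.55], [0.28, 2.44], [-1.29, 4.43], [0.15, 1.84], [-2.92, 2.92]. Speed limits (rad/s): [2.57, 2.57, 3.14, 3.14, 3.14, 3.14, 3.14].

### API

Orientations are given as [roll, pitch, yaw] about the fixed x, y, z axes, in that order (R = Rz(yaw) Ry(pitch) Rx(roll)).
In Python, from bench import env gives the robot as it stands.
- The arm moves only by the shell command python3 -m handwheel 'ROWS'. ROWS is text: rows parted by semicolons, each of 7 numbers parted by spaces: the opening, from 0 (shut) to 1 (fully open), then the shift along the world's x, y, z in mm, then the turn, a rotation vector about the world's x, y, z in rad. In form: fingers x y z ax ay az; .... A call has exactly 10 rows; each row is the pose to reach, as a shift and turn from the pose commanded when the call began; what a row does not reach only later rows make up. A row lasts 1/8 s, in which the tool goes at most 62.5 mm and 10.7 degrees, less where a joint would pass 70% of its speed; a pose out of reach is approached as far as the arm can. A call with a gripper value outside its range is refused whole. The fingers move at their own pace and stop on an object; the grip force is fixed at half the most. Time passes only in rows, so rows that repeat a pose let the fingers close, or fill a call up. It gives the time, the measured TCP pose, the force and the opening at its end, in the units of the state.
- env.get_obs(): the state, without advancing time (a new reading comes with each control period).
- env.grab_frame(name): name is "side" or "top"; returns a dict with "image" (384x512x3 uint8, blue, green, red), "z_map" (384x512 float32, m along the optical axis (not along the pixel's ray), 0 where there is no reading), "fov_y" (degrees; the focal length in pixels is half the picture's height over the tangent of half this angle, whatever the lens; pixels are square), "cx", "cy" (the principal point, pixels), "k1" (the pictures are not rectified: a ray, as slopes to the right and down, at radius r is drawn at 1 + k1 r^2 times it, then the intrinsics apply), "rvec" (rotation vector, rad) and "tvec" (3), from world to camera coordinates, as OpenCV has them. Camera axes: x right, y down, z forward; pixel columns grow to the right and rows downward; lengths in m; the calibration is good to about 2 mm. A picture is of the moment at which its call begins.
- env.hand_in(): hands the job in, once; it reports no verdict.
The state is a dict: "time_s": time; "joint_pos": joint angles; "joint_vel": joint speeds; "joint_efforts": joint torques, N m; "tcp_pos": TCP position; "tool_rot": TCP orientation; "ft_force": force on the tool from outside, world axes, zero at the start; "moment": the same for the moment, N m; "opening": finger opening in m.
Only numpy, scipy, OpenCV 4.12 (cv2) and the standard library are available. Lean on these libraries where they do the work, as an engineer would, in place of code of your own. Each camera call takes 0.05 s, during which the arm holds its last target. There are 200 camera calls.

### The job

Pick up the loose wooden mould half and bring its single hinge knuckle down between the two knuckles of the half fixed on the stand, so that all three knuckle holes line up, with the loose half level, hollow side up and opened out flat beside the fixed half. Do not force or jam the knuckles together, and leave the pin, tumbler, cork paddle and shears where they are. Finish while still holding the half in the air, holes lined up and not leaning on the stand, so that I can slide the hinge pin through.

Things in the scene. Friction and masses are not known exactly. Their poses are not given: they have to be found in the camera images.
- half: loose mould half, about 0.2 kg, balanced about its middle: pale wooden block 50 (x) by 80 (y) by 36 (z) mm, a round hollow (34 wide, 14 deep) and a steel hinge leaf on top. Lies hollow up on the bench. Origin: centre of the underside. The x faces are plain, good to grip across the 50 mm at mid-length. The leaf sticks out past the -y face and ends in ONE knuckle
- half_bore (a point): middle of the loose half's knuckle hole, at (0, -56, 38) mm in the half's frame, axes as the half's. The knuckle is a steel tube along x, 18 long, 20 outside, 12 bore (mm), its centre 16 mm clear of the -y face
- stand: fixed dark plinth 60 mm high, 70 (x) by 90 (y), none of it beyond y = +40 mm, with the fixed mould half (same pale 50 x 80 x 36 block) on top. Origin: on the bench, below the middle of that block. Matched, the loose half has the stand's yaw, its origin is 112 mm along the stand's +y from this origin and its underside 60 mm above the bench, nothing beneath it
- stand_bore (a point): point on the fixed hinge's axis midway between its TWO knuckles, at (0, 56, 98) mm in the stand's frame, axes as the stand's; the holes run along x. Knuckles 20 outside, 12 bore, each 12 long (x = -25 to -13 and 13 to 25 mm), with an empty 26 mm gap between them, open above and below
- pin: bystander: brass hinge pin 6 mm thick, 80 mm long with a 16 mm square head, lying in a fixed shallow blue tray (70 by 120 by 22 mm). Origin: underside, mid-length
- tumbler: bystander: aluminium cup 68 mm across, 75 mm tall, standing. Origin: centre of its underside
- paddle: bystander: flat cork paddle with a wooden handle, 240 (x) by 70 by 12 mm, lying. Origin: underside, where the handle meets the cork
- shears: bystander: steel shears about 155 (x) by 80 by 11 mm, lying, blades to +x. Origin: underside, near the rivet
Mind the look-alikes: they are no part of the job. Leave any pink or yellow look-alike of the half alone.

How it is judged:
On the way:
1. the loose half is picked up clear of the bench in the gripper (height (world z) of half above 0.03 m and contact force between the fingers and half above 1 N), for 0.2 s.
At the end, for the whole second after the job is handed in: Half gripped (over 1 N), still, underside over 45 mm up, hollow up within 0.2 rad, on the hinge side; knuckle centre within 4 mm of the fixed axis (y, z), 5 mm along it; axes within 0.12 rad; under 5 N on the stand; bystanders moved under 30 mm (x of half_bore in the frame of stand_bore between -0.005 and 0.005 m and y of half_bore in the frame of stand_bore between -0.004 and 0.004 m and z of half_bore in the frame of stand_bore between -0.004 and 0.004 m and angle between the x axis of half and the x axis of stand, either way round below 0.12 rad and angle between half's own z axis and vertical below 0.2 rad and y of half in the frame of stand_bore above 0.03 m and contact force between the fingers and half above 1 N and contact force between half and stand below 5 N and height (world z) of half above 0.045 m and linear speed of half below 0.02 m/s and distance of each of pin, tumbler, paddle, shears from where it was at the start of the episode below 0.03 m); the arm keeps its last pose, push and grip.
It fails at once if the loose half is forced against the stand (over 30 N) (contact force between half and stand above 30 N).
It fails at once if the hinge pin is moved by 30 mm or more (distance of pin from where it was at the start of the episode above 0.03 m).
It fails at once if the tumbler is moved by 30 mm or more (distance of tumbler from where it was at the start of the episode above 0.03 m).
It fails at once if the cork paddle is moved by 30 mm or more (distance of paddle from where it was at the start of the episode above 0.03 m).
It fails at once if the shears is moved by 30 mm or more (distance of shears from where it was at the start of the episode above 0.03 m).
It also fails if it takes over 35 s, if anything falls off the work surface, if the arm or the gripper's body presses on something with over 40 N, if the wrist force passes 120 N, or if a joint passes its speed limit or range.

## Working session

There is one attempt and no reset: what is moved stays moved. The work goes in short steps, Python scripts to look and compute and a shell command to move; the robot and the scene stay as the last step left them, time stands still between calls to the robot, and variables do not carry over. Pictures are saved under pics/ and viewed, about 8 in all and at most 12, crops included, and the job is handed in when it is done.

```bash
mkdir -p pics
cat > h.py <<'E'
import numpy as np, cv2
from bench import env
def grab(n):
    f=env.grab_frame(n); h=f["image"].shape[0]
    F=h/2/np.tan(np.radians(f["fov_y"])/2)
    K=np.array([[F,0,f["cx"]],[0,F,f["cy"]],[0,0,1]]); D=np.array([f["k1"],0,0,0.])
    R=cv2.Rodrigues(np.array(f["rvec"],float))[0]; t=np.array(f["tvec"],float).ravel()
    f.update(K=K,D=D,R=R,t=t); return f
def rays(f,uv):
    uv=np.asarray(uv,float).reshape(-1,1,2)
    d=cv2.undistortPoints(uv,f["K"],f["D"]).reshape(-1,2)
    return np.c_[d,np.ones(len(d))]
def cloud(f):
    h,w=f["z_map"].shape; v,u=np.mgrid[:h,:w]
    r=rays(f,np.stack([u,v],-1))*f["z_map"].reshape(-1,1)
    return ((r-f["t"])@f["R"]).reshape(h,w,3)
def plane(f,uv,z):
    d=rays(f,uv)@f["R"]; c=-f["R"].T@f["t"]
    return c+d*((z-c[2])/d[:,2])[:,None]
def proj(f,P):
    return cv2.projectPoints(np.asarray(P,float).reshape(-1,1,3),f["R"],f["t"],f["K"],f["D"])[0].reshape(-1,2)
E
python3 - <<'E'
from h import *
for n in("top","side"):
    f=grab(n); cv2.imwrite(f"pics/{n}0.png",f["image"]); print(n,-f["R"].T@f["t"],f["R"][2],f["K"][0,0],f["k1"],(f["z_map"]==0).mean())
print(env.get_obs())
E
```

```text
top [0.37362026 0.02543131 0.98136055] [ 0.18513997 -0.0151081  -0.98259602] 413.924658715387 0.03709174572835243 0.004231770833333333
side [ 0.41650533 -0.88397842  1.00563715] [ 0.0877867   0.69934958 -0.7093685 ] 478.1795592684698 -0.19388509289016304 0.004002888997395833
{'time_s': 0.1, 'joint_pos': array([-1.1989645 ,  0.46831264, -0.01158758,  1.60349097,  0.00598837,
        1.07138911, -0.05630656]), 'joint_vel': array([ 0.00152125, -0.00187825,  0.00027637, -0.00193807,  0.00060594,
        0.0018043 ,  0.00025549]), 'joint_efforts': array([ 6.71500020e-04, -5.21640515e+01, -1.26110465e-02, -2.44364190e+01,
       -5.67993696e-02,  1.41032122e-02,  7.98729070e-05]), 'tcp_pos': array([0.26183695, 0.59437959, 0.21373711]), 'tool_rot': array([-3.14003085e+00,  1.10228553e-04,  2.72667051e+00]), 'ft_force': array([-0.73835694, -0.51631221, -0.523028  ]), 'moment': array([-0.02520829, -0.05126584,  0.0291375 ]), 'opening': 0.09200162989293716}
```

View pics/top0.png

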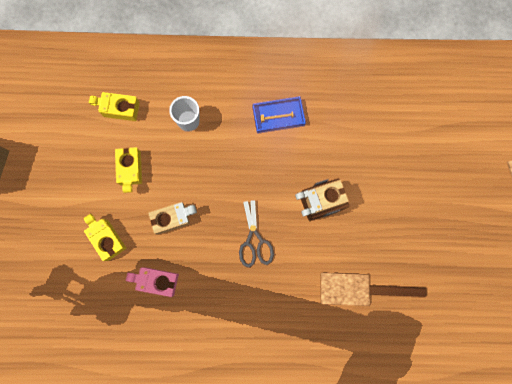

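View pics/side0.png

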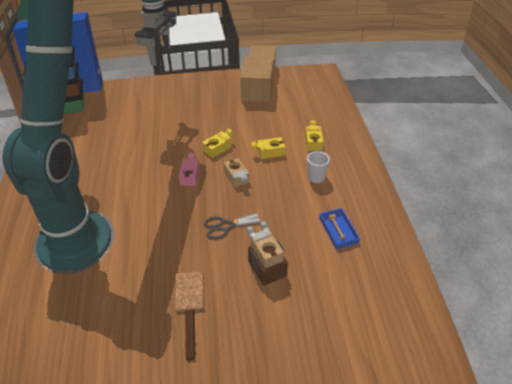

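The top view shows the loose half at about (172,218), with its steel knuckle at (193,211). The stand is at (325,198) with its two knuckles at (305,202), facing the loose half. The pink and yellow blocks are look-alikes.

```bash
cat > m.py <<'E'
from h import *
def rect(P):
    c,s,a=cv2.minAreaRect((P[:,:2]*1000).astype(np.float32)); return np.round(c,1),np.round(s,1),round(a,1)
def zone(f,u0,u1,v0,v1,zlo,zhi):
    P=cloud(f); m=np.zeros(P.shape[:2],bool); m[v0:v1,u0:u1]=1
    m&=(P[...,2]>zlo)&(P[...,2]<zhi)&(f["z_map"]>0)
    n,l,st,_=cv2.connectedComponentsWithStats(m.astype(np.uint8)); 
    m=l==1+np.argmax(st[1:,4]); return m,P[m],f["image"][m]
E
python3 - <<'E'
from m import *
for n,zs in(("top",((145,202,195,240,.02,.08,"half"),(293,355,172,224,.075,.15,"stand"))),("side",((220,253,152,190,.02,.08,"half"),(243,290,215,265,.075,.15,"stand")))):
    f=grab(n)
    for u0,u1,v0,v1,a,b,nm in zs:
        m,P,C=zone(f,u0,u1,v0,v1,a,b)
        hsv=cv2.cvtColor(C[None],cv2.COLOR_BGR2HSV)[0]
        st=hsv[:,1]<60
        print(n,nm,len(P),"all",rect(P),"wood",rect(P[~st]),"steel",st.sum(),rect(P[st]),"z pct wood",np.percentile(P[~st,2],[5,50,95]).round(4),"steel",np.percentile(P[st,2],[5,50,95]).round(4))
    P=cloud(f); print("bench z",np.median(P[225:235,205:235,2]))
    if n=="top":
        a=cv2.resize(f["image"][185:245,140:210],None,fx=5,fy=5,interpolation=2);b=cv2.resize(f["image"][168:228,290:360],None,fx=5,fy=5,interpolation=2)
        cv2.imwrite("pics/crop1.png",np.hstack([a,b]))
E
```

```text
top half 864 all (array([480.2, 184.4]), array([ 50.4, 105.6]), 19.0) wood (array([480.1, 184.4]), array([ 50.3, 105.6]), 18.8) steel 258 (array([490.9, 156.2]), array([47.9, 45.2]), 17.9) z pct wood [0.021  0.0338 0.0371] steel [0.0346 0.0387 0.0466]
top stand 1014 all (array([ 517.2, -144.2]), array([ 50.4, 106. ]), 19.5) wood (array([ 517.1, -144.2]), array([ 50.4, 106. ]), 19.5) steel 323 (array([ 507.5, -116.5]), array([50.2, 46.3]), 19.4) z pct wood [0.08   0.094  0.0978] steel [0.095  0.0987 0.107 ]
bench z -0.001112763406613369
side half 401 all (array([480.6, 186.8]), array([ 51.9, 109.7]), 19.1) wood (array([480.6, 187. ]), array([ 51.9, 109.4]), 19.1) steel 126 (array([490.8, 158.8]), array([46.7, 50. ]), 16.2) z pct wood [0.0216 0.0339 0.0389] steel [0.0343 0.039  0.048 ]
side stand 826 all (array([ 524.4, -142. ]), array([ 64.5, 108.8]), 19.8) wood (array([ 524.4, -142. ]), array([ 64.5, 108.8]), 19.8) steel 219 (array([ 518.4, -132.5]), array([52.8, 87.7]), 31.3) z pct wood [0.0786 0.0938 0.0993] steel [0.0942 0.0998 0.1078]
bench z 0.003037345869955612
```

View pics/crop1.png

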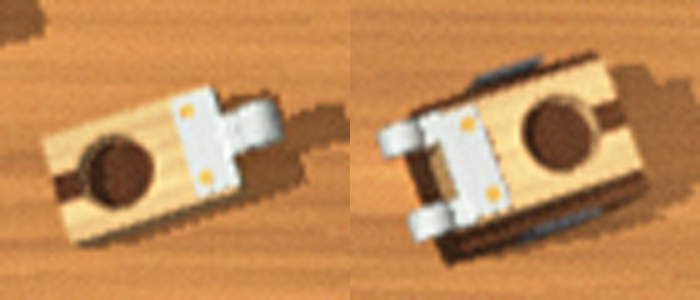

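Both the loose half and the stand have a yaw of about 19°. In mm, the half's origin is near (476,197) and the goal origin is near (484,-51). Next I move above the half.

```bash
python3 -m handwheel '1 27 -50 0 0 0 -0.15; 1 54 -100 0 0 0 -0.3; 1 81 -150 0 0 0 -0.45; 1 108 -200 0 0 0 -0.6; 1 135 -250 0 0 0 -0.75; 1 162 -300 0 0 0 -0.824; 1 189 -350 -20 0 0 -0.824; 1 214 -397 -50 0 0 -0.824; 1 214 -397 -80 0 0 -0.824; 1 214 -397 -80 0 0 -0.824'
```

```text
time_s: 1.45
tcp_pos: [0.4746, 0.1967, 0.1329]
tool_rot: [-3.137, 0.001, 1.902]
ft_force: [-0.2, -0.6, 0.3]
opening: 0.092
```

```bash
python3 -m handwheel '1 1 0 -40 0 0 0; 1 1 0 -80 0 0 0; 1 1 0 -110 0 0 0; 1 1 0 -128 0 0 0; 1 1 0 -128 0 0 0; 1 1 0 -128 0 0 0; 0 1 0 -128 0 0 0; 0 1 0 -128 0 0 0; 0 1 0 -128 0 0 0; 0 1 0 -128 0 0 0'
```

```text
time_s: 2.7
tcp_pos: [0.4771, 0.1979, 0.0067]
tool_rot: [3.141, -0.0, 1.903]
ft_force: [-0.7, -0.4, -0.0]
opening: 0.0545
```

```bash
python3 -m handwheel '0 0 0 0 0 0 0; 0 0 0 0 0 0 0; 0 0 0 0 0 0 0; 0 0 0 15 0 0 0; 0 0 0 35 0 0 0; 0 0 0 60 0 0 0; 0 0 0 90 0 0 0; 0 0 0 120 0 0 0; 0 0 0 120 0 0 0; 0 0 0 120 0 0 0'
python3 - <<'E'
from h import *
f=grab("side"); cv2.imwrite("pics/s1.png",cv2.resize(f["image"][100:290,180:340],None,fx=3,fy=3))
E
```

```text
time_s: 3.95
tcp_pos: [0.4761, 0.1976, 0.126]
tool_rot: [-3.14, 0.0, 1.903]
ft_force: [-0.9, -0.5, -2.4]
opening: 0.0502
```

View pics/s1.png

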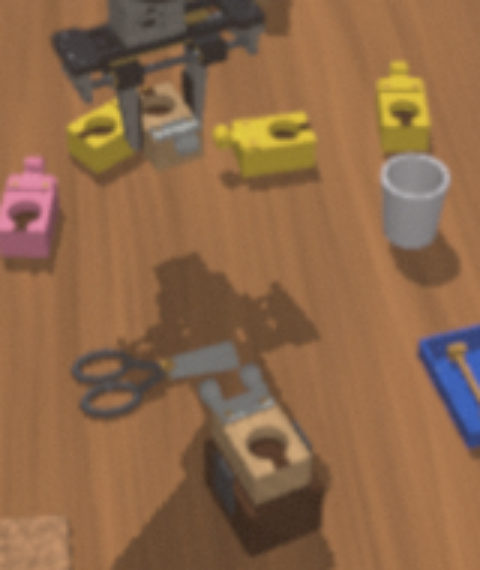

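The half is held level and clear of the bench. I'll move it above the goal at this height and measure again.

```bash
python3 -m handwheel '0 1 -30 0 0 0 0; 0 2 -65 0 0 0 0; 0 3 -105 0 0 0 0; 0 5 -145 0 0 0 0; 0 6 -185 0 0 0 0; 0 7 -220 0 0 0 0; 0 8 -240 0 0 0 0; 0 8 -248 0 0 0 0; 0 8 -248 0 0 0 0; 0 8 -248 0 0 0 0'
python3 - <<'E'
from h import *
f=grab("side");g=grab("top")
a=cv2.resize(f["image"][180:290,200:320],None,fx=3.3,fy=3.3);b=cv2.resize(g["image"][145:255,245:365],None,fx=3.3,fy=3.3)
for n,x in(("side",f),("top",g)): print(n,proj(x,[[.484+.056*.333,-.051-.056*.943,.119+.038],[.5215-.056*.333,-.1565+.056*.943,.098]]).round(1))
cv2.imwrite("pics/st1.png",np.hstack([a,b]))
E
```

```text
time_s: 5.25
tcp_pos: [0.4848, -0.049, 0.1262]
tool_rot: [-3.141, -0.001, 1.904]
ft_force: [0.6, 0.3, -2.0]
opening: 0.0498
side [[255.5 212.3]
 [255.9 228.2]]
top [[307.1 199.8]
 [302.8 203.9]]
```

View pics/st1.png

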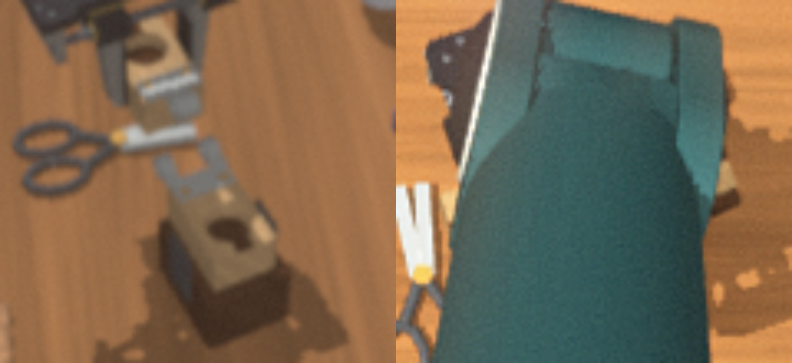

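The side view shows the held half's knuckle at about (256,212), matching the prediction, and the stand's gap at (256,228). The arm blocks the top view. I'll measure the knuckles relative to each other with the side depth, by fitting r = 10 mm tubes.

```bash
cat > k.py <<'E'
from h import *
from scipy.optimize import least_squares
YAW=np.radians(19.3); X=np.array([np.cos(YAW),np.sin(YAW),0]);Y=np.array([-X[1],X[0],0])
S0=np.array([.5215,-.1565,0])
def tube(Q,c0):
    r=least_squares(lambda p:np.hypot(Q[:,1]-p[0],Q[:,2]-p[1])-.010,c0,loss="soft_l1",f_scale=.001)
    return r.x,np.abs(r.fun).mean()
def run(zh,yh=.056,n=4):
    Qs=[];
    for i in range(n):
        f=grab("side"); P=cloud(f)[190:250,230:290].reshape(-1,3); Qs.append(P)
    P=np.mean(Qs,0)-S0; Q=np.c_[P@X,P@Y,P[:,2]]
    def sel(y0,z0,xr,m): 
        return (abs(Q[:,1]-y0)<.012)&(Q[:,2]>z0+m)&(Q[:,2]<z0+.013)&(abs(Q[:,0])<xr)
    for nm,y0,z0,xr,m in(("half",yh,zh,.016,-.003),("stand",.056,.098,.032,.003)):
        s=Q[sel(y0,z0,xr,m)]
        for k,g in ((nm,s),) if nm=="half" else (("stand-",s[s[:,0]<0]),("stand+",s[s[:,0]>0])):
            if len(g)<5: print(k,len(g)); continue
            c,e=tube(g,[y0,z0]); print(k,len(g),"x min/mean/max",(g[:,0].min()*1e3).round(1),(g[:,0].mean()*1e3).round(1),(g[:,0].max()*1e3).round(1),"y,z",(c*1e3).round(1),"res",(e*1e3).round(2))
E
python3 -c "
from k import *
run(.157)"
```

```text
half 60 x min/mean/max -9.0 -1.0 8.6 y,z [ 56.4 157.4] res 0.76
stand- 32 x min/mean/max -23.8 -18.2 -11.9 y,z [55.7 97.6] res 0.9
stand+ 29 x min/mean/max 14.6 19.6 26.6 y,z [55.7 97.2] res 0.92
```

```bash
python3 -m handwheel '0 1 0 -5 0 0 0; 0 1.5 0 -12 0 0 0; 0 1.5 0 -20 0 0 0; 0 1.5 0 -27 0 0 0; 0 1.5 0 -32 0 0 0; 0 1.5 0 -34 0 0 0; 0 1.5 0 -34 0 0 0; 0 1.5 0 -34 0 0 0; 0 1.5 0 -34 0 0 0; 0 1.5 0 -34 0 0 0'
python3 -c "
from k import *
run(.123)"
```

```text
time_s: 6.8
tcp_pos: [0.4866, -0.0501, 0.0927]
tool_rot: [3.141, 0.0, 1.903]
ft_force: [0.6, 0.1, -2.2]
opening: 0.0498
half 61 x min/mean/max -8.0 -0.1 9.5 y,z [ 55.5 123.9] res 0.89
stand- 32 x min/mean/max -23.7 -18.2 -11.9 y,z [55.9 97.8] res 0.67
stand+ 28 x min/mean/max 14.1 19.9 25.9 y,z [57. 98.] res 1.01
```

```bash
python3 -m handwheel '0 0.3 0.5 -2 0 0 0; 0 0.3 0.5 -6 0 0 0; 0 0.3 0.5 -10 0 0 0; 0 0.3 0.5 -14 0 0 0; 0 0.3 0.5 -18 0 0 0; 0 0.3 0.5 -22 0 0 0; 0 0.3 0.5 -25 0 0 0; 0 0.3 0.5 -26 0 0 0; 0 0.3 0.5 -26 0 0 0; 0 0.3 0.5 -26 0 0 0'
python3 - <<'E'
from k import *
run(.098)
f=grab("side"); cv2.imwrite("pics/f1.png",cv2.resize(f["image"][180:280,210:310],None,fx=5,fy=5,interpolation=2))
E
```

```text
time_s: 8.25
tcp_pos: [0.4869, -0.0496, 0.0667]
tool_rot: [3.141, 0.0, 1.903]
ft_force: [0.3, -0.3, -2.4]
opening: 0.0499
half 74 x min/mean/max -15.8 -0.1 15.8 y,z [55.6 97.7] res 0.91
stand- 52 x min/mean/max -23.8 -12.9 -0.1 y,z [55.9 97.7] res 0.74
stand+ 50 x min/mean/max 0.1 13.4 26.1 y,z [55.2 97.5] res 0.87
```

View pics/f1.png

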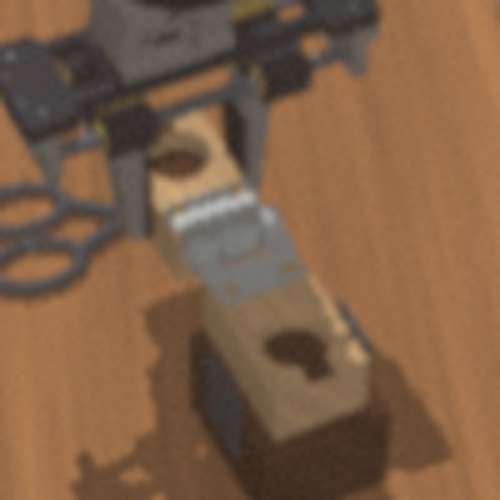

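The knuckle sits in the gap near crop (240,245). The wrist force still shows only the half's weight, so nothing is touching. One last tube check with the knuckles separated, then I hand in.

Run:
```python
from k import *
P=np.mean([cloud(grab("side"))[190:250,230:290].reshape(-1,3) for _ in range(4)],0)-S0; Q=np.c_[P@X,P@Y,P[:,2]]
s=Q[(abs(Q[:,1]-.056)<.012)&(Q[:,2]>.101)&(Q[:,2]<.111)]
d={}
for n,a,b in(("half",-.007,.009),("s-",-.03,-.014),("s+",.016,.03)):
    g=s[(s[:,0]>a)&(s[:,0]<b)]; d[n]=tube(g,[.056,.098])[0]*1e3; print(n,len(g),d[n].round(1))
e=d["half"]-(d["s-"]+d["s+"])/2; print("err y,z mm",e.round(1)); o=env.get_obs(); print(o["ft_force"],o["opening"])
if np.abs(e).max()<2: env.hand_in(); print("handed in")
```

```text
half 37 [55.2 97.6]
s- 26 [55.7 97.7]
s+ 23 [56.2 98. ]
err y,z mm [-0.8 -0.3]
[ 1.05362753 -0.6315321  -3.34367308] 0.04998812401274737
the job is handed in; nothing more can be done
handed in
```

I picked up the loose half across its 50 mm width and lowered its knuckle into the gap between the stand's two knuckles. I handed the job in at about 8.5 s of the 35 s allowed, with the half still gripped in the air.

- **Knuckle alignment:** the side-camera depth put the knuckle within about 0.8 mm (y) and 0.3 mm (z) of the fixed hinge axis, against a 4 mm limit. Along the axis I last measured 26 mm higher up. There it was about 0.5 mm off, which I corrected on the way down but could not measure separately at the end.
- **Level and direction:** the tool was vertical. The half's and stand's directions agree to within about 0.5°.
- **Contact:** the last wrist reading was about 3.3 N down, up from 2.0–2.4 N while carrying. That is still mostly the half's weight, with no sign of leaning on the stand.
- **Grip:** the opening held at 50.0 mm, the width of the block.
- **Bystanders:** the path stayed clear of the pin, tumbler, paddle and shears. I did not measure their positions again.
- **Not confirmed:** the arm blocked the top camera at the goal, so the final fit was checked from the side camera only.

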